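Lid out of the kit crate and locked on the chalk pot

ROBOT

A 6-joint arm with a two-finger parallel gripper is mounted at the origin on the work surface. World frame = base frame: x ahead of the robot, y to its left, z up, the work surface at z = 0. Lengths are in m, angles in rad, forces in N, time in s.
With the tool pointing down it reaches from about 0.4 to 0.825 m from the base axis. Payload 7 kg.
Tool frame: the origin (TCP) lies at the very end of the fingers, on their centre line; the grasp point (between the pads) lies 19 mm behind it; z points along the fingers, y is the line along which they close (so a half turn about z gives the same grasp; the last joint's range is limited). The gripper opens to 85 mm and grips with 20 to 120 N. Pads are 22 mm wide; open, the fingers measure 114 mm over their backs; the gripper's body (76 mm by 85 mm) begins 54 mm behind the grasp point. The pads swing forward as they close: fully open they stand 13 mm farther back than shut.
Start: joints at [-1.047, 0.359, 0.012, 0, -1.224, -0.288], TCP at [0.158, -0.656, 0.231] pointing down, gripper open.
Joint ranges: [-3.07, 3.07], [-1.43, 2.12], [-1.02, 1.25], [-3.03, 1.67], [-3.05, -0], [-3.03, 3.03]. Speed limits (rad/s): [2.39, 2.39, 3.01, 3.14, 3.14, 3.14].

INTERFACE

Orientations are given as a rotation vector (axis times angle).
In Python, from station import monitor, grab_frame, calibration, ctrl gives the robot as it stands.
- The arm moves only by the shell command python3 -m pendant 'ROWS' [OPENING] [FORCE]. ROWS is JSON, a list of rows, each a list of 2 entries, a list of its own where there are three numbers: the shift along the tool's x, y, z in mm, then the turn, a rotation vector about the tool's x, y, z in degrees. In form: [[[x, y, z], [wx, wy, wz]], ...]. A call has exactly 5 rows; each row shifts and turns the commanded pose from where the row before left it, along the tool's axes as they then stand; what a row does not reach is not made up. A row lasts 1/10 s, in which the tool goes at most 50 mm and 8.59 degrees, less where a joint would pass 70% of its speed; a pose out of reach is approached as far as the arm can. A call is refused whole if a number of a shift passes 50 or a number of a turn 8.59, either way. A call with a gripper value outside its range is refused whole. OPENING is the finger opening in mm, from 0 to 85.4, set as the call begins (- or left out, the last holds). The fingers move at their own pace and stop on an object; FORCE is the grip in N (left out, the last holds). Time passes only in rows, so rows that do not move let the fingers close, or fill a call up. It gives the time, the measured TCP pose, the force, the opening and the grip force at its end, in the units of the state.
- monitor.get_obs(): the state, without advancing time (a new reading comes with each control period).
- grab_frame(name): name is "scene" or "top" or "wrist"; returns the picture (420x560x3 uint8, red, green, blue); there is no depth.
- calibration(name): a dict with "fx", "fy", "cx", "cy" (pixels), "distortion" ([k1, k2, p1, p2, k3] as OpenCV has them; the pictures are not rectified), "xyz" and "attitude" of the camera in the world. Camera axes: x right, y down, z forward; pixel columns grow to the right and rows downward; lengths in m; the calibration is good to about 2 mm. A picture is of the moment at which its call begins: read the wrist's pose just before it. calibration takes no time and is no camera call; for the wrist camera it gives the pose at the moment of the call.
- ctrl.close_job(): hands the job in; it is judged then, once.
The state is a dict: "time": time; "joints": joint angles; "joint_vel": joint speeds; "joint_efforts": joint torques, N m; "tool_pos": TCP position; "tool_rot": TCP orientation; "ft_force": force on the tool from outside, world axes, zero at the start; "ft_torque": the same for the moment, N m; "opening": opening from 0.0 (shut) to 1.0 (fully open); "grip_force": force on a finger pad.
Only numpy, scipy, OpenCV 4.12 (cv2) and the standard library are available. Lean on these libraries where they do the work, as an engineer would, in place of code of your own. Each camera call takes 0.05 s, during which the arm holds its last target. There are 200 camera calls.

TASK

The chalk pot on the bench stands open: find its lid among the kit in the crate, lift it out, set it down on the pot's neck with its grip bar across the line of the pot's two screw tabs, and twist it a quarter turn clockwise until it clicks locked with the bar in line with the tabs. It is the larger of the two lids with a grip bar. Leave the rest of the kit in the crate.

Things in the scene. Friction and masses are not known exactly. Their poses are not given: they have to be found in the camera images.
- lid_grip (a point): The pot's lid, a loose 150 g aluminium cap, right way up in the crate: disc 99 mm across, 21 mm high, with a straight grip bar on its top 64 mm long, 14 mm thick, 28 mm high. The point is on the axis inside the bar, 41 mm above the skirt's foot, 20 mm above the disc's top, 8 mm below the bar's top. z up, x along the bar, y across it; a half turn makes no difference.
- pot_mouth (a point): Centre of the chalk pot's open mouth, level with the neck's top, 102 mm above the bench; z up, x along the line of its two screw tabs. Neck 76 mm across, with two outward lugs 80 degrees wide, centred over the tabs. The lid has two inner lugs 50 degrees wide under the bar's ends. Seated, the lid's top rests on the neck and lid_grip is 24 mm above this point.
- pot: The aluminium chalk pot, 110 mm across, screwed down (170 mm over its tabs); origin at its foot, x along the tabs. The lid drops on, 2.5 mm play all round, with its bar across the tabs (90 degrees, 25 either way), then turns about 90 degrees clockwise from above (yaw falls). Spring balls rub on it from 25 degrees on (up to 0.4 N m) and click it home over the last 4; at the hard stop bar and tabs line up.
- crate_in (a point): The plywood crate, fixed to the bench: inside 230 mm (its x) by 330 mm (its y), walls 10 mm thick, rim 75 mm above the bench. The point is the centre of the inner floor, 10 mm above the bench. Six things stand on its floor in two rows of three, in any order, about 110 mm from centre to centre.
- small_lid_grip (a point): Another lid of the same pattern in the crate, too small for the pot: 68 mm across, 37 mm high in all with a bar 42 mm long and 12 mm thick; the point is on its axis, 29 mm above its lower edge.
- plate: Dark steel weight disc with a hole in the crate, 100 mm across, 11 mm thick, 0.5 kg. Origin: centre of its underside.
- ball_center (a point): Lacrosse ball in the crate, 63 mm across; the point is its centre.
- collar: Aluminium bar collar in the crate, a plain ring 80 mm across, 30 mm high, with a 51 mm hole. Origin: centre of its underside.
- carabiner: Aluminium carabiner lying flat on the weight disc in the crate, 100 by 57 mm, 12 mm high. Origin: in its middle, on its underside.
- hex_key: Stainless steel hex key (an L) lying flat in the crate, 108 by 44 mm, 8 mm thick. Origin: inside the L, about mid-length, on its underside.
Not all that is in view belongs to the job. Leave any orange look-alike of the pot alone.

How it is judged:
On the way, in this order (a step that is already met when the one before it is completed fails the run):
1. the lid has been lifted clear of the crate (height (world z) of lid_grip above 0.118 m), for 0.1 s.
2. the lid sits down on the pot's neck (horizontal distance between lid_grip and pot_mouth below 0.006 m and z of lid_grip in the frame of pot_mouth between 0.02 and 0.027 m and angle between lid_grip's own z axis and vertical below 0.08 rad), for 0.1 s.
At the end, for the whole second after the job is handed in: The lid sits down on the pot's neck (axis within 6 mm, height within about 3 mm, level within 0.08 rad), turned home past the click (bar within 0.06 rad of the line of the tabs), released and at rest; the small lid, disc, collar, ball, carabiner and hex key are in the crate (all of step 2 and angle between the x axis of lid_grip and the x axis of pot_mouth, either way round below 0.06 rad and linear speed of lid below 0.02 m/s and horizontal distance between each of small_lid_grip, plate, collar, ball_center, carabiner, hex_key and crate_in below 0.205 m and height (world z) of each of small_lid_grip, plate, collar, ball_center, carabiner, hex_key below 0.075 m); the robot touches nothing.
It also fails if it takes over 48 s, if anything falls off the work surface, if the arm or the gripper's body presses on something with over 40 N, if the wrist force passes 120 N, or if a joint passes its speed limit or range.

## Working session

There is one attempt and no reset: what is moved stays moved. The work goes in short steps, Python scripts to look and compute and a shell command to move; the robot and the scene stay as the last step left them, time stands still between calls to the robot, and variables do not carry over. Pictures are saved under pics/ and viewed, at most 10 in all, crops included, and the job is handed in when it is done.

```bash
mkdir -p pics
python3 - <<'E'
from station import monitor, grab_frame, calibration
import cv2,numpy as np
o=monitor.get_obs();print(o['time'],o['tool_pos'],o['tool_rot'],o['opening'])
for n in("top","scene"):
    print(n,calibration(n)); cv2.imwrite(f"pics/{n}0.png",cv2.cvtColor(grab_frame(n),cv2.COLOR_RGB2BGR))
print(calibration("wrist"))
E
```

```text
0.0 [ 0.15758685 -0.65584838  0.23036959] [ 3.69367907e-01 -3.11949006e+00 -2.54896920e-03] 0.9977379769629546
top {'fx': 545.9362825689352, 'fy': 545.9362825689352, 'cx': 267.3858484496111, 'cy': 216.10500281329982, 'distortion': array([-0.0496573,  0.       ,  0.       ,  0.       ,  0.       ]), 'xyz': array([0.42700953, 0.03591271, 1.66016332]), 'attitude': array([-2.16933533,  2.22367904, -0.02350065])}
scene {'fx': 418.9282944946705, 'fy': 418.9282944946705, 'cx': 279.31724690258403, 'cy': 206.48266023996996, 'distortion': array([-0.09643643,  0.        ,  0.        ,  0.        ,  0.        ]), 'xyz': array([ 0.80925693, -0.54094119,  0.89540512]), 'attitude': array([-2.39575659, -0.5604586 ,  0.22056704])}
{'fx': 298.31946207562385, 'fy': 298.31946207562385, 'cx': 278.7279414479476, 'cy': 211.1132475824474, 'distortion': array([-0.02825794,  0.        ,  0.        ,  0.        ,  0.        ]), 'xyz': array([ 0.08111712, -0.67443464,  0.3739715 ]), 'attitude': array([1.81083882, 2.29763525, 0.3655262 ])}
```

View pics/top0.png

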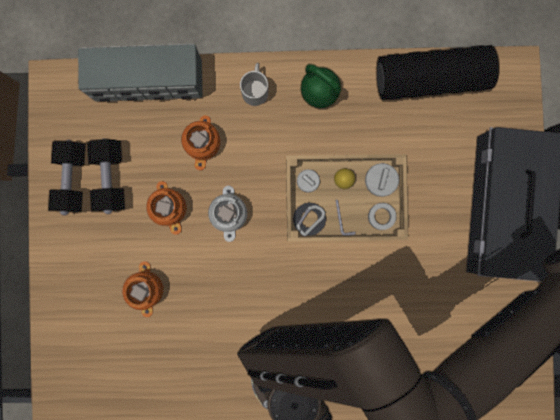

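View pics/scene0.png

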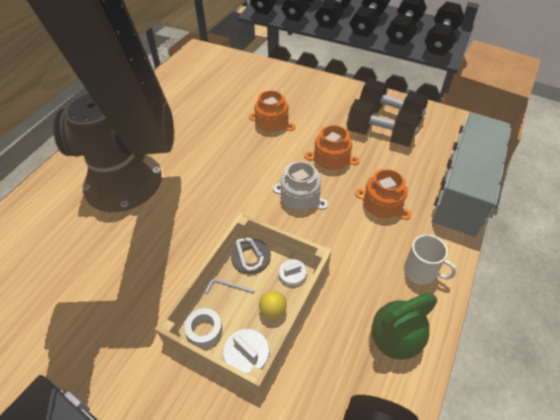

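The top view shows the grey pot at (227,213) with its tabs at (228,190) and (229,236). The lid is in the crate at (382,180) with its bar from about (385,167) to (380,192). The small lid is at (308,180), the ball at (345,178), the plate and carabiner at (310,219), the hex key at (343,220) and the collar at (382,216). Orange look-alikes surround the pot.

```bash
cat > h.py <<'E'
from station import monitor, grab_frame, calibration
import cv2,numpy as np
from scipy.spatial.transform import Rotation as R
def cast(px,z,c):
    K=np.array([[c['fx'],0,c['cx']],[0,c['fy'],c['cy']],[0,0,1]])
    u=cv2.undistortPoints(np.array(px,float).reshape(-1,1,2),K,c['distortion']).reshape(-1,2)
    d=R.from_rotvec(c['attitude']).apply(np.c_[u,np.ones(len(u))])
    return c['xyz']+d*((z-c['xyz'][2])/d[:,2])[:,None]
def proj(P,c):
    K=np.array([[c['fx'],0,c['cx']],[0,c['fy'],c['cy']],[0,0,1]])
    r=R.from_rotvec(c['attitude']).inv(); 
    return cv2.projectPoints(np.array(P,float).reshape(-1,3),r.as_rotvec(),-r.apply(c['xyz']),K,c['distortion'])[0].reshape(-1,2)
def view(Rt,goal,yaw):  # print moves in tool axes: goal TCP, tool-y axis direction yaw
    pass
E
python3 - <<'E'
from h import *
c=calibration('top')
print('lid disc',cast([[382,180]],.031,c),'bar',cast([[385,167],[380,192]],.059,c))
print('pot',cast([[227,213]],.1,c),'tabs',cast([[228,190],[229,236]],.01,c))
print('crate corners',cast([[287,156],[408,156],[288,240],[408,239]],.075,c))
cs=calibration('scene');print('scene pot',cast([[301,178]],.102,cs),'lid',cast([[246,348]],.059,cs))
o=monitor.get_obs();M=R.from_rotvec(o['tool_rot']).as_matrix();print(M.round(3))
w=calibration('wrist');print('cam in tool',M.T@(w['xyz']-o['tool_pos']),(M.T@R.from_rotvec(w['attitude']).as_matrix()).round(3))
E
```

```text
lid disc [[ 0.58446034 -0.28741058  0.031     ]] bar [[ 0.61991145 -0.29198081  0.059     ]
 [ 0.54655178 -0.27480428  0.059     ]]
pot [[0.49432079 0.17252462 0.1       ]] tabs [[0.56795698 0.17585269 0.01      ]
 [0.42843757 0.17587794 0.01      ]]
crate corners [[ 6.57400669e-01 -4.07663011e-03  7.50000000e-02]
 [ 6.48587003e-01 -3.57035386e-01  7.50000000e-02]
 [ 4.12608521e-01 -6.42939799e-04  7.50000000e-02]
 [ 4.06801551e-01 -3.48705030e-01  7.50000000e-02]]
scene pot [[0.51186702 0.15556548 0.102     ]] lid [[ 0.59527703 -0.291       0.059     ]]
[[-0.972 -0.234 -0.   ]
 [-0.234  0.972  0.001]
 [ 0.     0.001 -1.   ]]
cam in tool [ 7.87173236e-02  6.89715505e-05 -1.43497821e-01] [[ 0.    -0.951 -0.31 ]
 [ 1.     0.    -0.   ]
 [ 0.    -0.31   0.951]]
```

```bash
python3 -m pendant '[[[-42,21.5,4],[0,0,0]],[[-42,21.5,4],[0,0,0]],[[-42,21.5,4],[0,0,0]],[[-42,21.5,4],[0,0,0]],[[-42,21.5,4],[0,0,0]]]' 60
python3 -m pendant '[[[-42,21.5,4],[0,0,0]],[[-42,21.5,4],[0,0,0]],[[-42,21.5,4],[0,0,0]],[[-42,21.5,4],[0,0,0]],[[-42,21.5,4],[0,0,0]]]'
python3 -m pendant '[[[-42,21.5,4],[0,0,0]],[[-42,21.5,4],[0,0,0]],[[0,0,0],[0,0,8.5]],[[0,0,0],[0,0,8.5]],[[0,0,0],[0,0,8.5]]]'
python3 - <<'E'
from h import *
o=monitor.get_obs();w=calibration('wrist')
im=cv2.cvtColor(grab_frame('wrist'),cv2.COLOR_RGB2BGR)
cv2.imwrite('pics/w1.png',im);np.save('w1.npy',[w['xyz'],w['attitude']])
o=monitor.get_obs();M=R.from_rotvec(o['tool_rot']).as_matrix()
print(o['tool_pos'],M.round(3),o['joints'].round(3),o['time'])
E
```

```text
time: 0.6
tool_pos: [0.3377, -0.5012, 0.2109]
tool_rot: [0.369, -3.12, -0.001]
ft_force: [0.5, -0.9, 0.7]
opening: 0.701
grip_force: 0.0
time: 1.1
tool_pos: [0.5169, -0.3475, 0.191]
tool_rot: [0.37, -3.119, -0.0]
ft_force: [0.3, -1.5, 0.3]
opening: 0.702
grip_force: 0.0
time: 1.6
tool_pos: [0.5875, -0.287, 0.1825]
tool_rot: [-0.336, -3.122, -0.0]
ft_force: [-0.8, 0.3, 0.3]
opening: 0.703
grip_force: 0.0
[ 0.58739805 -0.28716178  0.18256143] [[-0.975  0.222 -0.001]
 [ 0.222  0.975  0.   ]
 [ 0.001  0.    -1.   ]] [-0.157  0.357 -0.104 -0.    -1.11  -1.638] 1.65
```

View pics/w1.png

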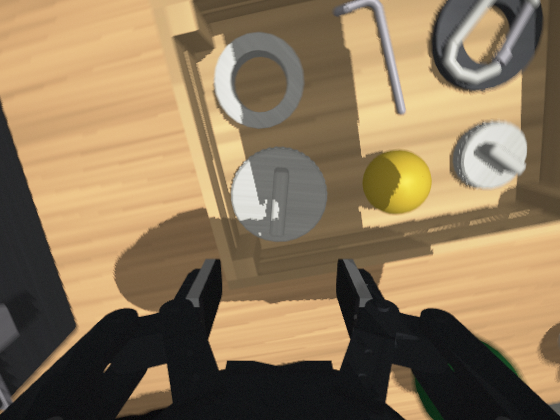

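The wrist view shows the lid disc around (279,194), radius about 47 px, with the bar from about (281,168) to (277,237). The collar is at (259,80), the ball at (397,182) and the crate wall on the left. I'll take an enlarged crop for edge positions.

Run:
```python
from h import *
im=cv2.imread('pics/w1.png')[140:250,220:340]
g=cv2.resize(im,None,fx=5,fy=5,interpolation=cv2.INTER_CUBIC)
g=cv2.convertScaleAbs(g,alpha=1.6)
cv2.imwrite('pics/w1c.png',g)
```

```text
(no output)
```

View pics/w1c.png

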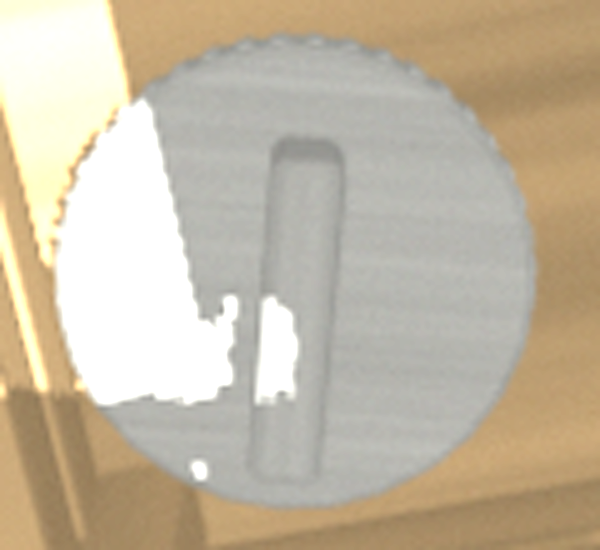

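Run:
```python
from h import *
w=calibration('wrist')
e=np.array([[57,273],[537,273],[297,38],[297,508]])/5+[220,140]
E=cast(e,.031,w);print(E,E.mean(0),np.linalg.norm(E[0]-E[1]),np.linalg.norm(E[2]-E[3]))
b=cast(np.array([[308,160],[285,480]])/5+[220,140],.059,w);d=b[0]-b[1];print(b,b.mean(0),np.linalg.norm(d),np.arctan2(d[1],d[0]))
o=monitor.get_obs();M=R.from_rotvec(o['tool_rot']).as_matrix()
for c in(E.mean(0),b.mean(0)):print('tool shift mm',M.T@(np.r_[c[:2],.032]-o['tool_pos'])*1000)
print('turn tool z deg',-np.degrees((np.arctan2(d[1],d[0])+np.pi/2)-np.arctan2(M[1,1],M[0,1]))%180)
```

```text
[[ 0.57617317 -0.33393224  0.031     ]
 [ 0.59794667 -0.23819377  0.031     ]
 [ 0.54093386 -0.27560971  0.031     ]
 [ 0.63801629 -0.29761557  0.031     ]] [ 0.5882675  -0.28633782  0.031     ] 0.09818319563170266 0.09954524360223108
[[ 0.55970795 -0.27789283  0.059     ]
 [ 0.61968712 -0.29590864  0.059     ]] [ 0.58969753 -0.28690073  0.059     ] 0.0626264278220342 2.8497985600179154
tool shift mm [ -0.85813087   0.9814923  150.56055067]
tool shift mm [ -2.37746142   0.75018407 150.55857651]
turn tool z deg 3.8886885024021183
```

```bash
python3 -m pendant '[[[-1.5,1,20],[0,0,3.9]],[[0,0,28],[0,0,0]],[[0,0,28],[0,0,0]],[[0,0,28],[0,0,0]],[[0,0,20],[0,0,0]]]' 40
python3 -m pendant '[[[0,0,15],[0,0,0]],[[0,0,9.5],[0,0,0]],[[0,0,0],[0,0,0]],[[0,0,0],[0,0,0]],[[0,0,0],[0,0,0]]]'
python3 -m pendant '[[[0,0,0],[0,0,0]],[[0,0,0],[0,0,0]],[[0,0,0],[0,0,0]],[[0,0,0],[0,0,0]],[[0,0,0],[0,0,0]]]' 0 60
python3 -m pendant '[[[0,0,0],[0,0,0]],[[0,0,0],[0,0,0]],[[0,0,0],[0,0,0]],[[0,0,0],[0,0,0]],[[0,0,-5],[0,0,0]]]'
```

```text
time: 2.15
tool_pos: [0.588, -0.2868, 0.057]
tool_rot: [-0.43, -3.11, -0.001]
ft_force: [0.5, 0.2, -0.4]
opening: 0.467
grip_force: 0.0
time: 2.65
tool_pos: [0.5899, -0.2872, 0.036]
tool_rot: [0.433, 3.11, -0.0]
ft_force: [0.8, 0.0, 0.9]
opening: 0.47
grip_force: 0.0
time: 3.15
tool_pos: [0.5897, -0.2871, 0.0358]
tool_rot: [0.433, 3.11, -0.0]
ft_force: [-0.1, 1.1, 5.7]
opening: 0.154
grip_force: 59.9
time: 3.65
tool_pos: [0.5887, -0.2869, 0.0395]
tool_rot: [-0.434, -3.11, -0.0]
ft_force: [0.2, 0.0, -2.0]
opening: 0.151
grip_force: 59.1
```

```bash
python3 -m pendant '[[[0,0,-25],[0,0,0]],[[0,0,-35],[0,0,0]],[[0,0,-40],[0,0,0]],[[0,0,-40],[0,0,0]],[[0,0,-20],[0,0,0]]]' 0 60
python3 -m pendant '[[[6,22,0],[0,0,0]],[[11,44,0],[0,0,0]],[[12,45,0],[0,0,0]],[[12,45,0],[0,0,0]],[[12,45,0],[0,0,0]]]'
python3 -m pendant '[[[12,45,0],[0,0,0]],[[12,45,0],[0,0,0]],[[12,45,0],[0,0,0]],[[12,45,0],[0,0,0]],[[12,45,0],[0,0,0]]]'
python3 -m pendant '[[[5,20,0],[0,0,0]],[[0,0,0],[0,0,0]],[[0,0,0],[0,0,0]],[[0,0,0],[0,0,0]],[[0,0,0],[0,0,0]]]'
python3 - <<'E'
from h import *
w=calibration('wrist')
im=cv2.cvtColor(grab_frame('wrist'),cv2.COLOR_RGB2BGR)
cv2.imwrite('pics/w2.png',im)
o=monitor.get_obs();print(o['tool_pos'],o['joints'].round(3),o['time'],o['opening'])
p=proj([[.498,.174,.102]],w);print(p)
E
```

```text
time: 4.15
tool_pos: [0.5901, -0.2875, 0.204]
tool_rot: [0.433, 3.107, -0.001]
ft_force: [0.9, -0.2, -1.7]
opening: 0.157
grip_force: 59.0
time: 4.65
tool_pos: [0.5925, -0.0776, 0.1997]
tool_rot: [-0.435, -3.111, -0.0]
ft_force: [1.0, -0.3, -1.3]
opening: 0.148
grip_force: 59.1
time: 5.15
tool_pos: [0.5964, 0.1554, 0.1998]
tool_rot: [-0.434, -3.111, 0.0]
ft_force: [1.4, -0.1, -2.1]
opening: 0.152
grip_force: 59.1
time: 5.65
tool_pos: [0.5977, 0.1729, 0.1999]
tool_rot: [-0.437, -3.111, 0.0]
ft_force: [-0.3, -1.3, -1.7]
opening: 0.149
grip_force: 59.0
[0.59781315 0.17302352 0.19993011] [ 0.595  0.294 -0.155 -0.    -1.122 -2.445] 5.7 0.1535941738417123
[[243.33951918  90.18992053]]
```

View pics/w2.png

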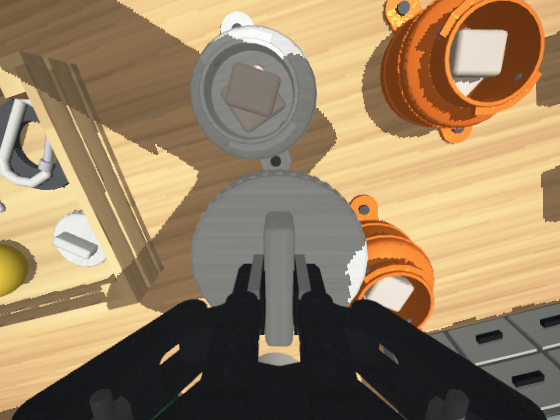

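The wrist view shows the lid held upright. The grey pot mouth is near (254,90) and its tab holes are near (237,27) and (275,160). The orange look-alikes are on the right.

Run:
```python
from h import *
im=cv2.imread('pics/w2.png')[5:175,180:330]
g=cv2.resize(im,None,fx=3.5,fy=3.5,interpolation=cv2.INTER_CUBIC)
cv2.imwrite('pics/w2c.png',cv2.convertScaleAbs(g,alpha=1.7))
```

```text
(no output)
```

View pics/w2c.png

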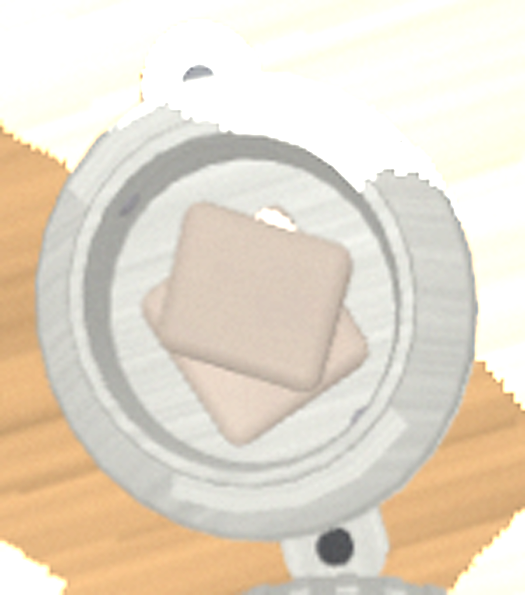

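Run:
```python
from h import *
w=calibration('wrist')
f=lambda a,z:cast(np.array(a)/3.5+[180,5],z,w)
m=f([[85,303],[400,303],[242,135],[242,468]],.102);print('inner',m.round(4).tolist(),np.linalg.norm(m[0]-m[1]),np.linalg.norm(m[2]-m[3]))
c1=.5*(m[0]+m[1]);c2=.5*(m[2]+m[3]);print(c1,c2,m.mean(0))
n=f([[70,303],[412,303]],.102);print('outer',n.mean(0),np.linalg.norm(n[0]-n[1]))
for z in(.006,.012):
    t=f([[200,76],[335,547]],z);d=t[0]-t[1];print('tabs',z,t.mean(0),np.linalg.norm(d),np.degrees(np.arctan2(d[1],d[0])))
l=f([[172,480],[405,418]],.1);print(np.degrees(np.arctan2(*(l-m.mean(0))[:,1::-1].T)))
```

```text
inner [[0.4907, 0.1454, 0.102], [0.5096, 0.2108, 0.102], [0.469, 0.1879, 0.102], [0.5335, 0.1674, 0.102]] 0.06812473604536184 0.06765312169150901
[0.50018334 0.17809103 0.102     ] [0.50124344 0.17766603 0.102     ] [0.50071339 0.17787853 0.102     ]
outer [0.50008185 0.17777494 0.102     ] 0.07397339490873064
tabs 0.006 [0.49998718 0.17795918 0.006     ] 0.14004870609567832 179.86205579674254
tabs 0.012 [0.50038134 0.17826178 0.012     ] 0.13755843676767554 179.86205579674254
[-40.90442425  40.62037496]
```

```bash
python3 - <<'E'
from h import *
w=calibration('wrist');o=monitor.get_obs();M=R.from_rotvec(o['tool_rot']).as_matrix();z=o['tool_pos'][2]+.015
im=cv2.imread('pics/w2.png')
p=[([[279,170]],z-.02),([[192,255],[367,255]],z-.02),([[279.5,213]],z+.008)]
for a,h in p:print(((cast(a,h,w)-o['tool_pos'])@M*1000).round(1).tolist())
print('yaw err deg',np.degrees(np.arctan2(M[1,1],M[0,1])))
E
python3 -m pendant '[[[0,0,0],[0,0,-8.5]],[[0,0,0],[0,0,-8.5]],[[0,0,0],[0,0,-8.5]],[[0,0,0],[0,0,-8.5]],[[0,0,0],[0,0,-8.5]]]'
python3 -m pendant '[[[0,0,0],[0,0,-8.5]],[[0,0,0],[0,0,-8.5]],[[0,0,0],[0,0,-8.5]],[[0,0,0],[0,0,-8.5]],[[0,0,0],[0,0,-8.5]]]'
python3 -m pendant '[[[0,0,0],[0,0,-8.5]],[[0,0,0],[0,0,-8.5]],[[0,0,0],[0,0,-4]],[[0,0,0],[0,0,0]],[[0,0,0],[0,0,0]]]'
python3 - <<'E'
from h import *
o=monitor.get_obs();M=R.from_rotvec(o['tool_rot']).as_matrix()
print(o['tool_pos'],M.round(3),np.degrees(np.arctan2(M[1,1],M[0,1])),(np.array([.5004,.178,.111])-o['tool_pos'])@M*1000,o['joints'].round(2))
E
```

```text
[[52.1, 0.4, 5.0]]
[[4.9, -47.5, 5.0], [5.0, 49.0, 5.0]]
[[38.7, 0.6, -23.0]]
yaw err deg 74.02238338865702
time: 6.2
tool_pos: [0.5979, 0.1733, 0.2]
tool_rot: [-0.73, 3.055, 0.0]
ft_force: [-0.9, -0.2, -0.4]
opening: 0.153
grip_force: 59.1
time: 6.7
tool_pos: [0.5978, 0.1733, 0.2]
tool_rot: [-1.788, 2.583, -0.0]
ft_force: [0.7, 0.1, -2.3]
opening: 0.148
grip_force: 59.1
time: 7.2
tool_pos: [0.5978, 0.1736, 0.1999]
tool_rot: [-2.22, 2.223, -0.0]
ft_force: [-0.9, 0.3, -1.4]
opening: 0.147
grip_force: 59.1
[0.59780683 0.17363728 0.19990555] [[-0.001 -1.     0.   ]
 [-1.     0.001  0.   ]
 [-0.    -0.    -1.   ]] 179.93000886070215 [-4.23861458 97.4189696  88.89825201] [ 0.6   0.29 -0.15 -0.   -1.12 -0.6 ]
```

Run:
```python
from h import *
im=cv2.cvtColor(grab_frame('wrist'),cv2.COLOR_RGB2BGR);cv2.imwrite('pics/w3.png',im)
g=cv2.resize(im[155:355,180:380],None,fx=3,fy=3,interpolation=cv2.INTER_CUBIC)
cv2.imwrite('pics/w3c.png',cv2.convertScaleAbs(g,alpha=1.6))
```

```text
(no output)
```

View pics/w3c.png

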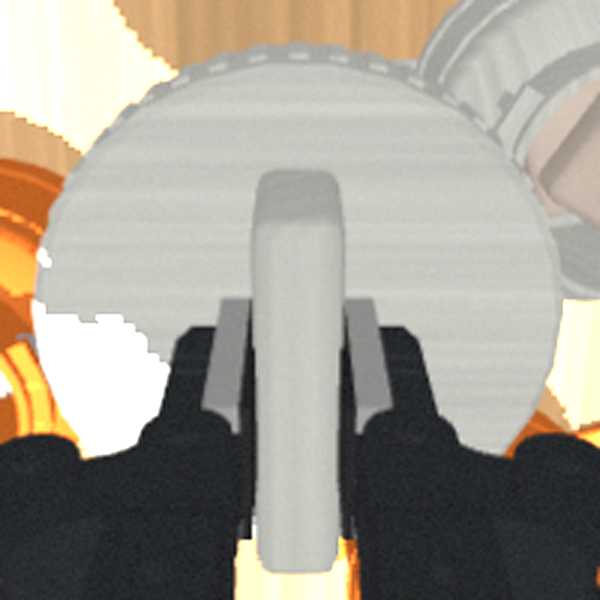

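The crop shows the held lid: the disc's top edge is at (297,60), with left and right edges at about (38,300) and (560,300). The bar's top face runs from (297,218) to (298,572).

Run:
```python
from h import *
w=calibration('wrist');o=monitor.get_obs();M=R.from_rotvec(o['tool_rot']).as_matrix();z=o['tool_pos'][2]+.015
f=lambda a,h:((cast(np.array(a)/3+[180,155],h,w)-o['tool_pos'])@M*1000).round(1).tolist()
print(f([[297,60],[38,300],[560,300]],z-.02));print('bar',f([[297,218],[298,572]],z+.008),'endface foot',f([[297,172]],z-.02))
```

```text
[[50.0, -0.4, 5.0], [5.4, -48.0, 5.0], [5.5, 47.9, 5.0]]
bar [[32.4, -0.4, -23.0], [-30.9, -0.2, -23.0]] endface foot [[30.2, -0.4, 5.0]]
```

```bash
python3 -m pendant '[[[-2,25,0],[0,0,0]],[[-2,40,0],[0,0,0]],[[-1,32,5],[0,0,0]],[[0,0.4,25],[0,0,0]],[[0,0,20],[0,0,0]]]'
python3 -m pendant '[[[0,0,5],[0,0,0]],[[0,0,5],[0,0,0]],[[0,0,5],[0,0,0]],[[0,0,0],[0,0,0]],[[0,0,0],[0,0,0]]]'
python3 - <<'E'
from h import *
o=monitor.get_obs();M=R.from_rotvec(o['tool_rot']).as_matrix()
print((np.array([.5004,.1785,.111])-o['tool_pos'])@M*1000,np.degrees(np.arctan2(M[1,1],M[0,1])))
E
```

```text
time: 7.75
tool_pos: [0.4997, 0.1792, 0.1501]
tool_rot: [-2.221, 2.219, -0.0]
ft_force: [-0.2, 1.0, -1.0]
opening: 0.149
grip_force: 59.3
time: 8.25
tool_pos: [0.5007, 0.1791, 0.1352]
tool_rot: [-2.223, 2.219, -0.0]
ft_force: [-0.7, 0.2, -0.8]
opening: 0.156
grip_force: 59.2
[ 0.62460023  0.30899588 24.18293705] -179.9072119391745
```

```bash
python3 -m pendant '[[[0.6,0.3,4],[0,0,0]],[[0,0,4],[0,0,0]],[[0,0,4],[0,0,0]],[[0,0,3],[0,0,0]],[[0,0,0],[0,0,0]]]'
python3 -m pendant '[[[0,0,3],[0,0,0]],[[0,0,2],[0,0,0]],[[0,0,2],[0,0,0]],[[0,0,0.5],[0,0,0]],[[0,0,0],[0,0,0]]]'
```

```text
time: 8.75
tool_pos: [0.4997, 0.1782, 0.1192]
tool_rot: [2.223, -2.219, -0.0]
ft_force: [-1.0, -0.1, -1.7]
opening: 0.152
grip_force: 59.2
time: 9.25
tool_pos: [0.5, 0.1784, 0.1122]
tool_rot: [2.224, -2.219, 0.0]
ft_force: [0.2, 0.1, -1.2]
opening: 0.148
grip_force: 59.2
```

```bash
python3 -m pendant '[[[0,0,0.5],[0,0,0]],[[0,0,0.5],[0,0,0]],[[0,0,0.5],[0,0,0]],[[0,0,0],[0,0,0]],[[0,0,0],[0,0,0]]]'
python3 -m pendant '[[[0,0,0.5],[0,0,0]],[[0,0,0.5],[0,0,0]],[[0,0,0],[0,0,0]],[[0,0,0],[0,0,0]],[[0,0,0],[0,0,0]]]'
```

```text
time: 9.75
tool_pos: [0.5001, 0.1785, 0.1108]
tool_rot: [-2.224, 2.219, -0.0]
ft_force: [0.9, 0.1, -1.6]
opening: 0.151
grip_force: 59.4
time: 10.25
tool_pos: [0.5001, 0.1785, 0.1108]
tool_rot: [-2.224, 2.219, -0.0]
ft_force: [-4.4, -0.6, 8.8]
opening: 0.154
grip_force: 60.6
```

```bash
python3 -m pendant '[[[0,0,0],[0,0,4]],[[0,0,0],[0,0,6]],[[0,0,0],[0,0,6]],[[0,0,0],[0,0,6]],[[0,0,0],[0,0,6]]]' 0 100
python3 -m pendant '[[[0,0,0],[0,0,6]],[[0,0,0],[0,0,6]],[[0,0,0],[0,0,6]],[[0,0,0],[0,0,6]],[[0,0,0],[0,0,6]]]'
python3 -c "
from h import *
o=monitor.get_obs();M=R.from_rotvec(o['tool_rot']).as_matrix();print(np.degrees(np.arctan2(M[1,1],M[0,1])),o['ft_force'],o['ft_torque'])"
```

```text
time: 10.75
tool_pos: [0.5008, 0.1781, 0.1109]
tool_rot: [-1.616, 2.693, -0.002]
ft_force: [-1.2, -5.9, 9.0]
opening: 0.141
grip_force: 98.4
time: 11.25
tool_pos: [0.5008, 0.1785, 0.1109]
tool_rot: [-0.863, 3.019, -0.001]
ft_force: [-0.2, -1.9, 7.0]
opening: 0.142
grip_force: 98.1
121.92370894457335 [-0.21416592 -1.85061552  7.04872229] [-0.58996743  0.3584348   0.28205974]
```

```bash
python3 -m pendant '[[[0,0,0],[0,0,6]],[[0,0,0],[0,0,6]],[[0,0,0],[0,0,6]],[[0,0,0],[0,0,6]],[[0,0,0],[0,0,4]]]'
python3 -m pendant '[[[0,0,0],[0,0,2]],[[0,0,0],[0,0,1.5]],[[0,0,0],[0,0,1]],[[0,0,0],[0,0,0]],[[0,0,0],[0,0,0]]]'
python3 -c "
from h import *
o=monitor.get_obs();M=R.from_rotvec(o['tool_rot']).as_matrix();print(np.degrees(np.arctan2(M[1,1],M[0,1])),o['ft_force'],o['ft_torque'])"
```

```text
time: 11.75
tool_pos: [0.5013, 0.179, 0.1109]
tool_rot: [-0.108, 3.137, 0.002]
ft_force: [0.4, -0.1, 4.9]
opening: 0.138
grip_force: 98.0
time: 12.25
tool_pos: [0.5005, 0.1778, 0.1109]
tool_rot: [0.009, 3.14, -0.002]
ft_force: [-1.4, -5.3, 7.4]
opening: 0.144
grip_force: 98.6
89.66992655147777 [-1.42299213 -5.27627552  7.44986311] [-1.58650768  0.38089852  0.31339205]
```

```bash
python3 -m pendant '[[[0,0,0],[0,0,1]],[[0,0,0],[0,0,1]],[[0,0,0],[0,0,1]],[[0,0,0],[0,0,0]],[[0,0,0],[0,0,0]]]'
python3 -c "
from h import *
o=monitor.get_obs();M=R.from_rotvec(o['tool_rot']).as_matrix();print(np.degrees(np.arctan2(M[1,1],M[0,1])),o['ft_force'],o['ft_torque'])"
```

```text
time: 12.75
tool_pos: [0.5004, 0.1775, 0.1109]
tool_rot: [0.087, 3.139, -0.003]
ft_force: [-0.7, -5.0, 8.7]
opening: 0.137
grip_force: 101.4
86.81567896509047 [-0.72725741 -4.99928369  8.71848547] [-2.00021566  0.65326767  1.669714  ]
```

```bash
python3 -m pendant '[[[0,0,0],[0,0,0]],[[0,0,0],[0,0,0]],[[0,0,0],[0,0,0]],[[0,0,0],[0,0,0]],[[0,0,0],[0,0,0]]]' 40 20
python3 -m pendant '[[[0,0,-10],[0,0,0]],[[0,0,-25],[0,0,0]],[[0,0,-30],[0,0,0]],[[0,0,-30],[0,0,0]],[[0,0,-5],[0,0,0]]]'
python3 - <<'E'
from h import *
o=monitor.get_obs();print(o['tool_pos'],o['time'])
w=calibration('wrist')
im=cv2.cvtColor(grab_frame('wrist'),cv2.COLOR_RGB2BGR);cv2.imwrite('pics/w4.png',im)
print(proj([[.5,.178,.126]],w))
E
```

```text
time: 13.25
tool_pos: [0.5001, 0.1785, 0.1097]
tool_rot: [-0.093, -3.14, -0.0]
ft_force: [-0.3, -0.4, -0.1]
opening: 0.468
grip_force: 0.0
time: 13.75
tool_pos: [0.5019, 0.1794, 0.2145]
tool_rot: [0.092, 3.135, 0.006]
ft_force: [0.3, 0.3, 1.0]
opening: 0.468
grip_force: 0.0
[0.50188098 0.1794346  0.21451046] 13.75
[[276.20213416 212.1331403 ]]
```

View pics/w4.png

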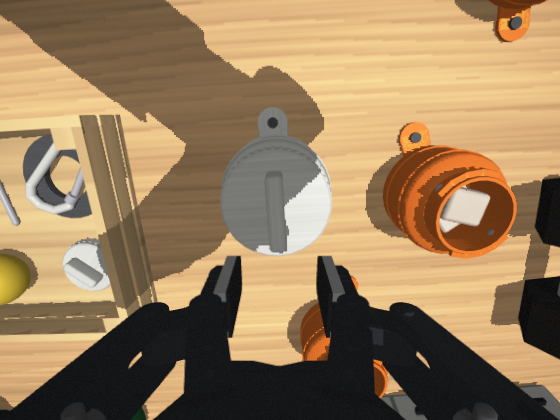

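The lid sits on the pot and is released. Its bar runs from about (274,176) to (279,250), roughly in line with the visible tab hole at (272,122). I'll measure the bar's angle.

Run:
```python
from h import *
g=cv2.resize(cv2.imread('pics/w4.png')[110:260,205:345],None,fx=4,fy=4,interpolation=cv2.INTER_CUBIC)
cv2.imwrite('pics/w4c.png',cv2.convertScaleAbs(g,alpha=1.5))
```

```text
(no output)
```

View pics/w4c.png

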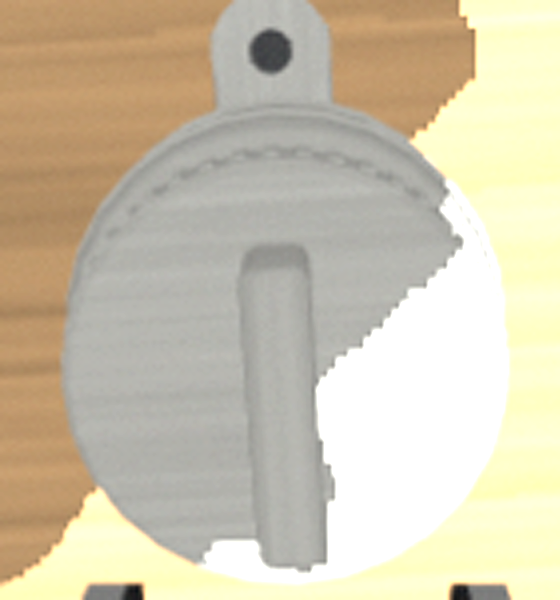

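Run:
```python
from h import *
w=calibration('wrist')
f=lambda a,z:cast(np.array(a)/4+[205,110],z,w)
for a in([[240,280],[259,550]],[[310,280],[327,560]],[[275.5,270],[293,566]]):
    b=f(a,.134);d=b[0]-b[1];print(b.mean(0),np.linalg.norm(d),np.degrees(np.arctan2(d[1],d[0]))%180)
t=f([[270,51]],.008)[0];print('tab',t)
e=f([[63,365],[509,365]],.106);print(e.mean(0),np.linalg.norm(e[0]-e[1]))
```

```text
[0.49833346 0.1710031  0.134     ] 0.056369459025122436 179.77796144549436
[0.50027141 0.18453245 0.134     ] 0.05867052064417347 0.29038552216931635
[0.49958364 0.17779739 0.134     ] 0.06192231135236615 179.69010237823923
tab [0.43245178 0.17716678 0.008     ]
[0.49567016 0.17822844 0.106     ] 0.09765736124832358
```

```bash
python3 -c "
from station import ctrl
print(ctrl.close_job())"
```

```text
the job is handed in; nothing more can be done
None
```

The lid is on the pot's neck, turned clockwise to the hard stop with its bar within about 0.5° of the tab line by the wrist camera, and released; I handed the job in at about 14 s with the rest of the kit left in the crate, and no pass/fail verdict came back.

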